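# Hold the swab bin open by its pedal

### The arm

A 6-joint arm with a two-finger parallel gripper is mounted at the origin on the work surface. World frame = base frame: x ahead of the robot, y to its left, z up, the work surface at z = 0. Lengths are in m, angles in rad, forces in N, time in s.
With the tool pointing down it reaches from about 0.3 to 0.875 m from the base axis. Payload 6.4 kg.
Tool frame: the origin (TCP) lies midway between the tips of the shut fingers; the grasp point (between the pads) lies 19 mm behind it; z points along the fingers, y is the line along which they close (so a half turn about z gives the same grasp; the last joint's range is limited). The gripper opens to 85 mm and grips with 20 to 120 N. Pads are 22 mm wide; open, the fingers measure 114 mm over their backs; the gripper's body (76 mm by 85 mm) begins 54 mm behind the grasp point. The pads swing forward as they close: fully open they stand 13 mm farther back than shut.
Start: joints at [0.951, 0.181, 1.607, -0, 1.354, -0.206], TCP at [0.231, 0.526, 0.21] pointing down, gripper open.
Joint ranges: [-2.99, 2.99], [-0.89, 2.07], [0.3, 2.58], [-1.14, 4.28], [0, 2.63], [-3.12, 3.12]. Speed limits (rad/s): [2.57, 2.57, 3.01, 3.14, 3.14, 3.14].

### API

Orientations are given as a unit quaternion [w, x, y, z].
In Python, from bench import ctrl gives the robot as it stands. The module is installed in compiled form; this text tells all that it offers.
- The arm moves only by the tool move_arm, never from a script. Its argument "plan" is one flat list of numbers, 6 for each row, row after row: the shift along the world's x, y, z in units of 50 mm (1.0 is 50 mm), then the turn, a rotation vector about the world's x, y, z in rad. A call has 1 to 10 rows; each row is the pose to reach, as a shift and turn from the pose commanded when the call began; what a row does not reach only later rows make up. A row lasts 1/8 s, in which the tool goes at most 62.5 mm and 10.7 degrees, less where a joint would pass 70% of its speed; a pose out of reach is approached as far as the arm can. A call with a gripper value outside its range is refused whole. "grip" is the finger opening in mm, from 0 to 85.4, set as the call begins (left out, the last holds). The fingers move at their own pace and stop on an object; the grip force is fixed at half the most. Time passes only in rows, so rows that repeat a pose let the fingers close. It gives the time, the measured TCP pose, the force, the opening and the grip force at its end, in the units of the state.
- ctrl.get_obs(): the state, without advancing time (a new reading comes with each control period).
- ctrl.camera(name): name is "scene" or "top"; returns a dict with "pixels" (480x640x3 uint8, red, green, blue), "fx", "fy", "cx", "cy" (pixels), "dist_coeffs" ([k1, k2, p1, p2, k3] as OpenCV has them; the pictures are not rectified), "origin" and "attitude" of the camera in the world. Camera axes: x right, y down, z forward; pixel columns grow to the right and rows downward; lengths in m; the calibration is good to about 2 mm. A picture is of the moment at which its call begins. There is no depth.
- ctrl.hand_in(): hands the job in; it is judged then, once.
The state is a dict: "time_s": time; "q": joint angles; "dq": joint speeds; "joint_efforts": joint torques, N m; "eef_pos": TCP position; "eef_rot": TCP orientation; "wrist_force": force on the tool from outside, world axes, zero at the start; "torque": the same for the moment, N m; "opening": opening from 0.0 (shut) to 1.0 (fully open); "grasp_force": force on a finger pad.
Only numpy, scipy, OpenCV 4.12 (cv2) and the standard library are available. Lean on these libraries where they do the work, as an engineer would, in place of code of your own. Each camera call takes 0.05 s, during which the arm holds its last target. There are 200 camera calls.

### The job

Used swabs are waiting to be thrown away: open the round pedal bin on the bench by pressing its pedal all the way down with your fingertips, slowly so that the lid is not flung up, and stay there. The program finishes while holding: the pedal still pressed down by the fingers and the lid standing fully open. Do not touch the lid itself, leave the square bin shut, and leave the cleaner bottle, carton, mug and tape roll where they stand.

Things in the scene. Friction and masses are not known exactly. Their poses are not given: they have to be found in the camera images.
- round_bin: the round pedal bin: brushed-steel body of 168 mm diameter on a black foot, domed steel lid 172 mm across, its top 244 mm above the table when shut. Fixed to the table. Origin: centre of its underside. Its own +x points from the pedal side (front) to the lid hinge (97 mm behind the origin, 222 mm up), so the pedal sticks out along its -x; +z is up
- round_pedal_top (a point): the round bin's pedal: plate with rubber tread, 40 mm (bin's x) by 60 mm (bin's y), 7 mm thick. Origin: centre of the tread's upper face, where to press. At rest it is 59 mm above the table, 145 mm in front of the bin's centre (61 mm clear of the body) and slopes up 0.2 rad towards its free edge. Fully down it is level, its upper face 22 mm above the table, 150 mm in front of the bin's centre
- round_pedal (a joint): angle (rad) of the bar lever that carries the round bin's pedal: 0 at rest (lid shut), 0.203 with the pedal fully down, a hard stop. Its pin is inside the foot, 180 mm behind the pedal's centre, 16 mm above the table. The lid's weight resists with 8 to 16 N at the pedal at first, only 1.5 to 4 N once wide open, and shuts the lid again when the pedal is let go
- round_lid (a joint): angle of the round bin's lid in rad: 0 shut, 1.22 fully open. A push rod at the back ties it to the lever: it turns six times as far as the lever, in constant proportion
- square_bin: the square pedal bin, to be left shut: steel body 160 by 160 mm on a black plastic foot, square steel lid with its top 236 mm above the table, fixed to the table. Origin and axes as for the round bin; its pedal sticks out along its own -x in the same way, and reaches 168 mm in front of its centre
- square_lid (a joint): angle of the square bin's lid in rad: 0 shut, grows to 1.22 if its pedal is pressed
- cleaner: bystander: amber bottle with a white cap, 56 mm across, 150 mm high, loose. Origin: centre of its underside
- carton: bystander: small cardboard carton 90 x 60 x 40 mm high, loose. Origin: centre of its underside
- mug: bystander: white mug, 76 mm across, 90 mm high, loose. Origin: centre of its underside
- tape: bystander: roll of clear tape lying flat, 90 mm across, 48 mm high, loose. Origin: centre of its underside
- round_lid_front (a point): middle of the front edge of the round bin's lid, 172 mm across, 27 mm high: when shut it is 222 mm above the table, 87 mm in front of the bin's centre; it swings up and back about the hinge, 185 mm behind it, as the lid opens

How it is judged:
By the outcome, as a careful person would: the job done as asked, in the order asked, and still so for the second after the job is handed in, while the arm keeps its last pose, push and grip.
It also fails if it takes over 32 s, if anything falls off the work surface, if the arm or the gripper's body presses on something with over 40 N, if the wrist force passes 120 N, or if a joint passes its speed limit or range.

## Working session

There is one attempt and no reset: what is moved stays moved. The work goes in short steps, Python scripts to look and compute and a tool call to move; the robot and the scene stay as the last step left them, time stands still between calls to the robot, and variables do not carry over. Pictures are saved under pics/ and viewed, at most 10 in all, crops included, and the job is handed in when it is done.

Besides the shell and the picture viewer there is one more tool, called after ">>>" by a JSON object that holds its "name" and its "arguments". move_arm: Moves the arm, as the interface text tells. Its arguments: {"type":"object","properties":{"plan":{"type":"array"},"grip":{"type":"number"}},"required":["plan"]}

```bash
mkdir -p pics; cat > h.py <<'E'
import numpy as np, cv2
from scipy.spatial.transform import Rotation as R
from bench import ctrl
def rot(c):
    a=np.array(c["attitude"],float)
    return a if a.shape==(3,3) else R.from_quat(a,scalar_first=True).as_matrix()
def K(c): return np.array([[c["fx"],0,c["cx"]],[0,c["fy"],c["cy"]],[0,0,1.]]),np.array(c["dist_coeffs"],float)
def ray(c,uv):
    k,d=K(c); p=cv2.undistortPoints(np.array(uv,float).reshape(-1,1,2),k,d).reshape(-1,2)
    return np.c_[p,np.ones(len(p))]@rot(c).T
def plane(c,uv,z):
    r=ray(c,uv); o=np.array(c["origin"]); return o+r*((z-o[2])/r[:,2])[:,None]
def proj(c,P):
    k,d=K(c); Rm=rot(c).T; t=-Rm@np.array(c["origin"])
    return cv2.projectPoints(np.array(P,float).reshape(-1,1,3),cv2.Rodrigues(Rm)[0],t,k,d)[0].reshape(-1,2)
E
python3 - <<'E'
from h import *
for n in("scene","top"):
    c=ctrl.camera(n); cv2.imwrite(f"pics/{n}0.png",c["pixels"][:,:,::-1]); print(n,c["origin"],c["attitude"],c["fx"],c["dist_coeffs"])
o=ctrl.get_obs(); print(o["time_s"],o["eef_pos"],o["eef_rot"],o["opening"])
E
```

```text
scene [0.15041012 0.33728447 1.80829533] [ 0.07489249 -0.45375161  0.87665735 -0.14132401] 619.2261070370565 [-0.16492306  0.          0.          0.          0.        ]
top [ 0.44569648 -0.01028119  1.36277593] [ 0.0391342  -0.69575074  0.71619845 -0.03819956] 486.89017641033337 [-0.08401648  0.          0.          0.          0.        ]
0.1 [0.23086801 0.52603965 0.20948555] [-3.15531724e-04  2.05426021e-01  9.78672333e-01 -7.17752335e-04] 1.0016013987983279
```

View pics/scene0.png

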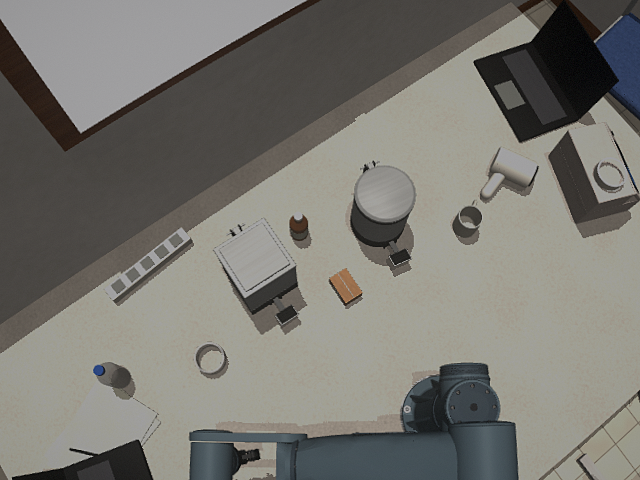

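View pics/top0.png

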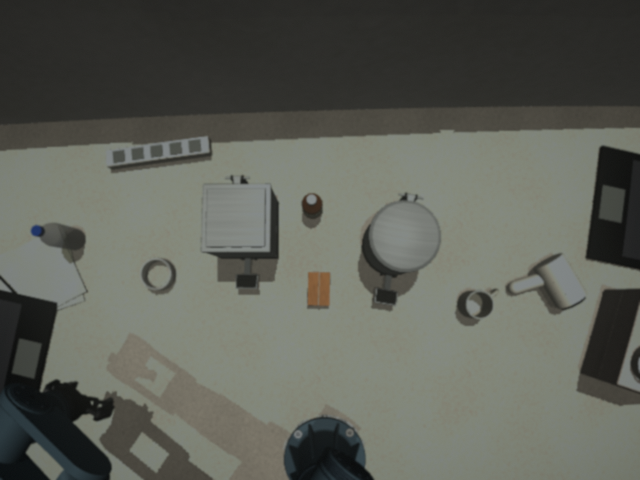

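The round bin's lid is at (404,236) in top and (385,193) in scene, with its pedal at (385,297) and (398,256). The square bin's pedal is at (247,281) in top. The carton (318,289) and mug (474,304) stand on either side of the round pedal. Next I measure the lid and pedal.

```bash
python3 - <<'E'
from h import *
t=ctrl.camera("top"); s=ctrl.camera("scene")
def blob(c,box,thr):
    x0,y0,x1,y1=box; g=cv2.cvtColor(c["pixels"],cv2.COLOR_RGB2GRAY)[y0:y1,x0:x1]
    m=(g<thr).astype(np.uint8); m=cv2.morphologyEx(m,cv2.MORPH_OPEN,np.ones((7,7),np.uint8))
    cs,_=cv2.findContours(m,cv2.RETR_EXTERNAL,cv2.CHAIN_APPROX_NONE)
    k=max(cs,key=cv2.contourArea); (u,v),wh,a=cv2.minAreaRect(k); return (u+x0,v+y0),wh,a
for n,c,b in(("top",t,(370,284,402,310)),("scene",s,(380,243,416,272))):
    for thr in(40,55):
        uv,wh,a=blob(c,b,thr); print(n,thr,uv,wh,a,plane(c,[uv],.059)[0])
# lid by bright circle
out=[]
for c,b in((t,(365,195,445,278)),(s,(348,160,420,230))):
    x0,y0,x1,y1=b; g=cv2.cvtColor(c["pixels"],cv2.COLOR_RGB2GRAY)[y0:y1,x0:x1]
    ci=cv2.HoughCircles(cv2.GaussianBlur(g,(5,5),0),cv2.HOUGH_GRADIENT,1,50,param1=80,param2=12,minRadius=25,maxRadius=42)
    u,v,r=ci[0,0]; print("lid",u+x0,v+y0,r,plane(c,[(u+x0,v+y0)],.225)[0])
A=cv2.resize(t["pixels"][170:330,290:500],None,fx=2.8,fy=2.8,interpolation=cv2.INTER_CUBIC)
cv2.imwrite("pics/crop.png",A[:,:,::-1])
E
```

```text
top 40 (386.0, 296.0) (10.0, 16.0) 90.0 [ 0.43255926 -0.17838896  0.059     ]
top 55 (386.0, 295.5) (13.0, 18.0) 90.0 [ 0.43388544 -0.17844297  0.059     ]
scene 40 (383.0, 244.5) (3.0, 6.0) 90.0 [ 0.49234204 -0.16077973  0.059     ]
scene 55 (400.0, 256.5) (11.0, 14.0) 90.0 [ 0.43340728 -0.1793806   0.059     ]
lid 405.5 236.5 35.7 [ 0.57212819 -0.20893426  0.225     ]
lid 383.5 192.5 28.6 [ 0.57953182 -0.20682151  0.225     ]
```

View pics/crop.png

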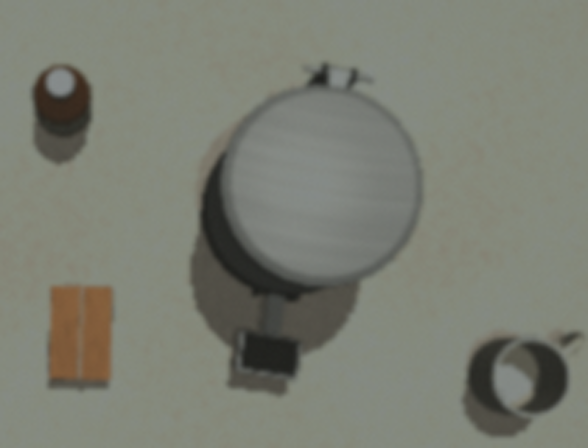

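The pedal is at about (0.433, -0.178), and the lid centre is 145 mm from it, which matches the given geometry. The bin's +x is about (0.98, -0.20). I'll shut the fingers, turn the tool 0.21 rad about z so its y lines up with the bin's y, and lean the gripper 0.3 rad away from the lid while I cross over.

>>> {"name": "move_arm", "arguments": {"plan": [0.1,-0.4,0,-0.01,-0.03,0.02,0.3,-1.0,0,-0.02,-0.06,0.04,0.5,-1.8,0,-0.03,-0.09,0.06,0.75,-2.6,0,-0.04,-0.12,0.08,1.0,-3.4,0,-0.05,-0.15,0.1,1.2,-4.2,0,-0.06,-0.18,0.13,1.45,-5.0,0,-0.07,-0.21,0.15,1.65,-5.8,0,-0.08,-0.24,0.17,1.9,-6.5,0,-0.09,-0.27,0.19,2.05,-7.0,0,-0.09,-0.29,0.21], "grip": 0}}

```text
time_s: 1.45
eef_pos: [0.3337, 0.1753, 0.2102]
eef_rot: [0.151, 0.1, 0.983, -0.014]
wrist_force: [-0.6, -0.8, -0.8]
opening: -0.002
grasp_force: 0.0
```

>>> {"name": "move_arm", "arguments": {"plan": [0.2,-0.7,0,0,0,0,0.4,-1.5,0,0,0,0,0.7,-2.3,0,0,0,0,0.9,-3.1,0,0,0,0,1.15,-3.9,0,0,0,0,1.4,-4.7,-0.2,0,0,0,1.6,-5.5,-0.5,0,0,0,1.8,-6.2,-0.9,0,0,0,1.95,-6.8,-1.3,0,0,0,2.05,-7.1,-1.6,0,0,0]}}

```text
time_s: 2.7
eef_pos: [0.436, -0.18, 0.1293]
eef_rot: [0.15, 0.101, 0.983, -0.014]
wrist_force: [-0.0, -0.4, -0.3]
opening: -0.001
grasp_force: 0.0
```

```bash
python3 - <<'E'
from h import *
o=ctrl.get_obs(); print(o["time_s"],o["eef_pos"],R.from_quat(o["eef_rot"],scalar_first=True).as_matrix().round(3),o["wrist_force"],o["opening"])
s=ctrl.camera("scene");t=ctrl.camera("top")
A=cv2.resize(s["pixels"][150:350,300:500],(600,600)); B=cv2.resize(t["pixels"][190:340,310:510],(800,600))
cv2.imwrite("pics/hs.png",A[:,:,::-1]); cv2.imwrite("pics/ht.png",B[:,:,::-1])
E
```

```text
2.7 [ 0.43597381 -0.17999734  0.12934739] [[-0.935  0.202  0.292]
 [ 0.194  0.979 -0.058]
 [-0.298  0.002 -0.955]] [-0.01356359 -0.35084895 -0.32390006] -0.0011176612776913704
```

View pics/hs.png

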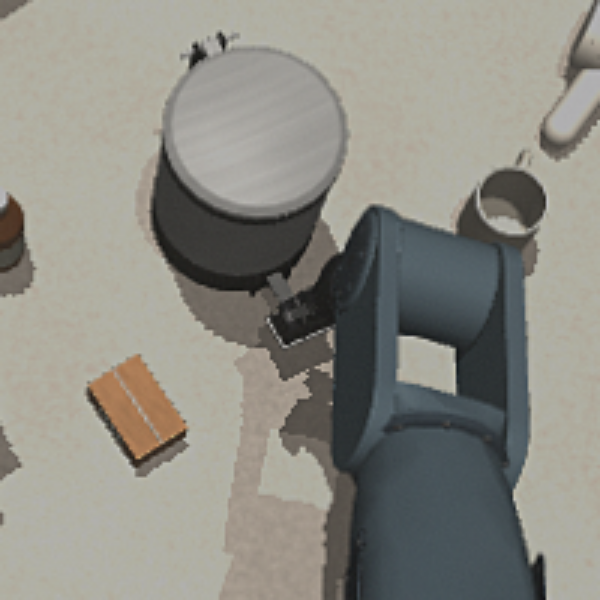

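The tool is where it was commanded. In the crop the shut fingers sit over the pedal at about (300,310), and the gripper is clear of the lid. I'll descend to just above the pedal.

>>> {"name": "move_arm", "arguments": {"plan": [0,0,-0.15,0,0,0,0,0,-0.3,0,0,0,0,0,-0.5,0,0,0,0,0,-0.7,0,0,0,0,0,-0.85,0,0,0,0,0,-1.0,0,0,0,0,0,-1.1,0,0,0,0,0,-1.15,0,0,0,0,0,-1.2,0,0,0,0,0,-1.22,0,0,0]}}

```text
time_s: 4.05
eef_pos: [0.4362, -0.1786, 0.0693]
eef_rot: [0.15, 0.1, 0.983, -0.014]
wrist_force: [-0.5, -0.1, -0.7]
opening: -0.007
grasp_force: 0.0
```

```bash
python3 - <<'E'
from h import *
o=ctrl.get_obs(); print(o["time_s"],o["eef_pos"],o["wrist_force"])
s=ctrl.camera("scene");t=ctrl.camera("top")
A=cv2.resize(s["pixels"][210:290,360:440],(400,400),interpolation=cv2.INTER_CUBIC); B=cv2.resize(t["pixels"][250:330,345:425],(400,400),interpolation=cv2.INTER_CUBIC)
cv2.imwrite("pics/h2.png",np.hstack([A,B])[:,:,::-1])
E
```

```text
4.05 [ 0.4362455  -0.17859365  0.06928479] [-0.46841217 -0.06108463 -0.72767668]
```

View pics/h2.png

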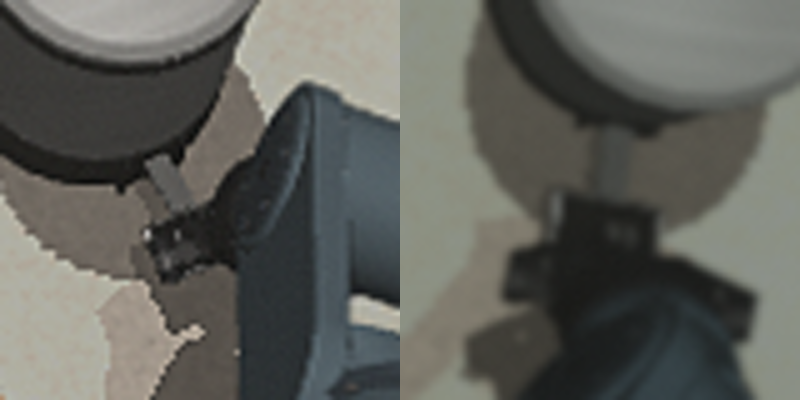

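Both views show the fingertips centred over the tread, and there is no contact yet. I'll press slowly, drifting slightly outward to follow the pedal's arc.

>>> {"name": "move_arm", "arguments": {"plan": [0,0,-0.02,0,0,0,0,0,-0.04,0,0,0,0,0,-0.06,0,0,0,0,0,-0.08,0,0,0,0,0,-0.1,0,0,0,0,0,-0.12,0,0,0,0,0,-0.14,0,0,0,0,0,-0.16,0,0,0,-0.01,0,-0.18,0,0,0,-0.01,0,-0.2,0,0,0]}}

```text
time_s: 5.4
eef_pos: [0.4356, -0.1785, 0.0592]
eef_rot: [0.15, 0.1, 0.983, -0.014]
wrist_force: [0.1, 0.4, 0.2]
opening: -0.002
grasp_force: 0.0
```

>>> {"name": "move_arm", "arguments": {"plan": [0,0,-0.02,0,0,0,0,0,-0.04,0,0,0,-0.01,0,-0.06,0,0,0,-0.01,0,-0.08,0,0,0,-0.01,0,-0.1,0,0,0,-0.02,0,-0.12,0,0,0,-0.02,0,-0.14,0,0,0,-0.02,0,-0.16,0,0,0,-0.03,0.01,-0.18,0,0,0,-0.03,0.01,-0.2,0,0,0]}}

```text
time_s: 6.65
eef_pos: [0.4342, -0.178, 0.0492]
eef_rot: [0.15, 0.1, 0.983, -0.014]
wrist_force: [0.2, 0.6, 0.7]
opening: -0.004
grasp_force: 0.0
```

There is still no force at z = 0.049, where the pedal should already be resisting. I'll look before going further.

```bash
python3 - <<'E'
from h import *
o=ctrl.get_obs(); print(o["time_s"],o["eef_pos"],o["wrist_force"],o["joint_efforts"])
s=ctrl.camera("scene");t=ctrl.camera("top")
A=cv2.resize(s["pixels"][180:280,350:450],(400,400),interpolation=cv2.INTER_CUBIC); B=cv2.resize(t["pixels"][220:320,345:445],(400,400),interpolation=cv2.INTER_CUBIC)
M=np.clip(np.hstack([A,B]).astype(float)*1.8,0,255).astype(np.uint8)
cv2.imwrite("pics/h3.png",M[:,:,::-1])
p=o["eef_pos"]; print((proj(s,p)-[350,180])*4,(proj(t,p)-[345,220])*4+[400,0])
for q in([.433,-.178,.059],[.430,-.178,.042]): print((proj(s,q)-[350,180])*4,(proj(t,q)-[345,220])*4+[400,0])
E
```

```text
6.65 [ 0.43415597 -0.17796495  0.04920721] [0.17895924 0.58610301 0.70633875] [ 1.51884604e-03 -2.64229184e+01 -2.73168361e+01  6.03363309e-01
 -1.00652006e+00  1.24960800e-02]
[[196.13077387 310.08697866]] [[561.39422624 301.54461343]]
[[198.86852286 307.46378274]] [[563.39152013 303.35452542]]
[[198.28275714 317.1967766 ]] [[560.33274562 307.6717385 ]]
```

View pics/h3.png

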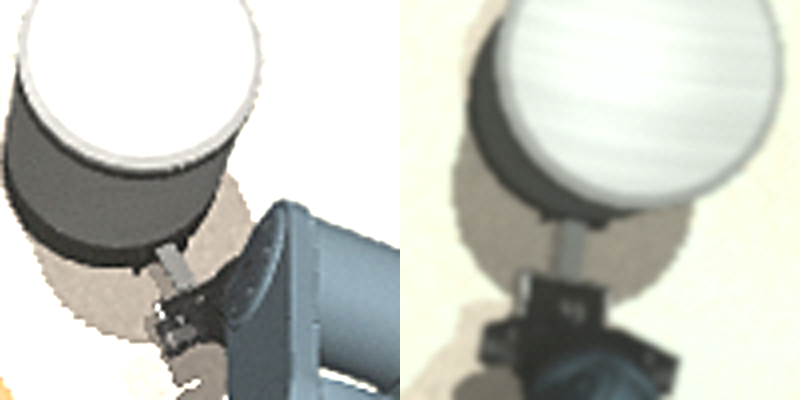

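```bash
python3 - <<'E'
from h import *
o=ctrl.get_obs(); s=ctrl.camera("scene");t=ctrl.camera("top")
p=o["eef_pos"]; rows=[]
for c,n,(x,y) in((s,"scene",(372,236)),(t,"top",(358,274))):
    r=[]
    for im in(cv2.imread(f"pics/{n}0.png"),c["pixels"][:,:,::-1]):
        a=cv2.resize(im[y:y+40,x:x+53],(400,300),interpolation=cv2.INTER_NEAREST)
        a=(255*(a/255.)**.5).astype(np.uint8).copy()
        if len(r):
            for P,col in((p,(0,0,255)),(p+.06*-R.from_quat(o["eef_rot"],scalar_first=True).as_matrix()[:,2],(0,255,0))):
                u=(proj(c,P)[0]-[x,y]+.5)*7.54; cv2.circle(a,tuple(int(k) for k in u),4,col,-1)
        r.append(a)
    rows.append(np.hstack(r))
cv2.imwrite("pics/cmp.png",np.vstack(rows))
print(o["wrist_force"],o["torque"])
E
```

```text
[-0.04655919  0.42017371  0.20989685] [-0.03676805  0.16036347 -0.03685757]
```

View pics/cmp.png

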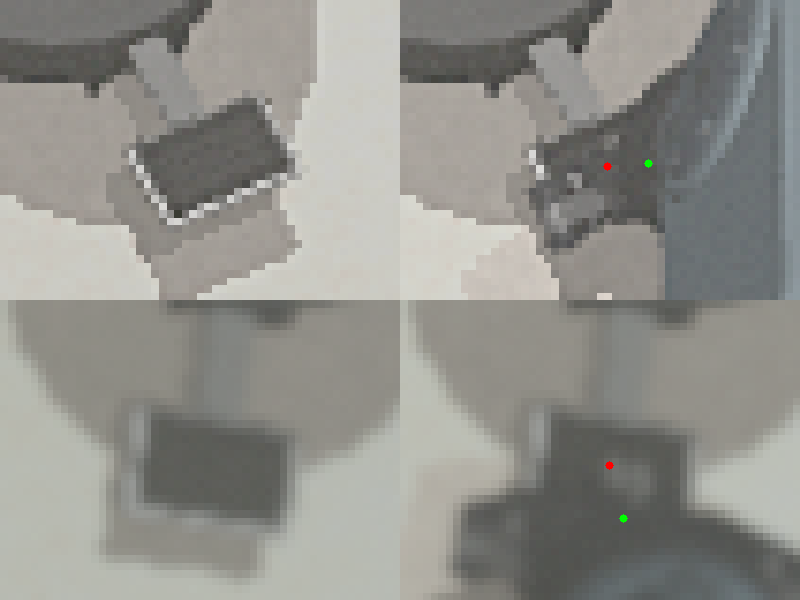

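The pedal and lid haven't moved: the tread's white left edge is still at its original place, at (535,150) in scene and (535,440) in top. The fingers should be at the red dot. I'll check the TCP against the pictures numerically.

```bash
python3 - <<'E'
from h import *
o=ctrl.get_obs(); s=ctrl.camera("scene");t=ctrl.camera("top")
Rm=R.from_quat(o["eef_rot"],scalar_first=True).as_matrix(); p=np.array(o["eef_pos"])
print("start TCP in top0",proj(t,[.231,.526,.21]), "fingers", proj(t,np.array([.231,.526,.223])+np.outer([.05,-.05],[.402,.916,0])))
def tri(a,b):
    d1,d2=ray(s,[a])[0],ray(t,[b])[0]; o1,o2=np.array(s["origin"]),np.array(t["origin"])
    x=np.linalg.lstsq(np.c_[d1,-d2],o2-o1,rcond=None)[0]; A,B=o1+d1*x[0],o2+d2*x[1]; return (A+B)/2,np.linalg.norm(A-B)
S=lambda u,v:((u-400)/7.54+372-.5,v/7.5+236-.5); T=lambda u,v:((u-400)/7.54+358-.5,(v-300)/7.5+274-.5)
for a,b in((S(575,182),T(635,475)),(S(610,145),T(635,475)),(S(560,240),T(480,570))):
    m,e=tri(a,b); print(m,e,"in tool",Rm.T@(m-p))
# pedal corners before the move, both views
for nm,a,b in(("left-far",(130,155),(138,412)),("left-near",(178,215),(138,520)),("right-near",(290,175),(285,525))):
    m,e=tri(S(a[0]+400,a[1]),T(b[0]+400,b[1])); print(nm,m,e)
E
python3 - <<'E'
import cv2,numpy as np
a=cv2.imread('pics/top0.png')[360:440,30:137]
cv2.imwrite('pics/st.png',(255*(cv2.resize(a,(800,600),interpolation=cv2.INTER_NEAREST)/255.)**.5).astype(np.uint8))
E
```

```text
start TCP in top0 [[ 99.12099794 389.27938122]] fingers [[ 77.96200008 381.72627724]
 [115.57315465 398.95573018]]
[ 0.43653421 -0.1844065   0.00448617] 0.021724559291698725 in tool [ 0.00991733 -0.00589015  0.0437927 ]
[ 0.43331323 -0.18014956  0.07332726] 0.008964906920411771 in tool [-0.00679532 -0.00221907 -0.02310126]
[ 0.40357358 -0.11911658  0.14734223] 0.005872026960172255 in tool [ 0.01064344  0.05176774 -0.1059807 ]
left-far [ 0.45332438 -0.15182238  0.06154841] 0.00043549506080782133
left-near [ 0.41723559 -0.1459401   0.0891446 ] 0.0035262445537096554
right-near [ 0.41204394 -0.20383299  0.04557794] 0.0014641867608103122
```

View pics/st.png

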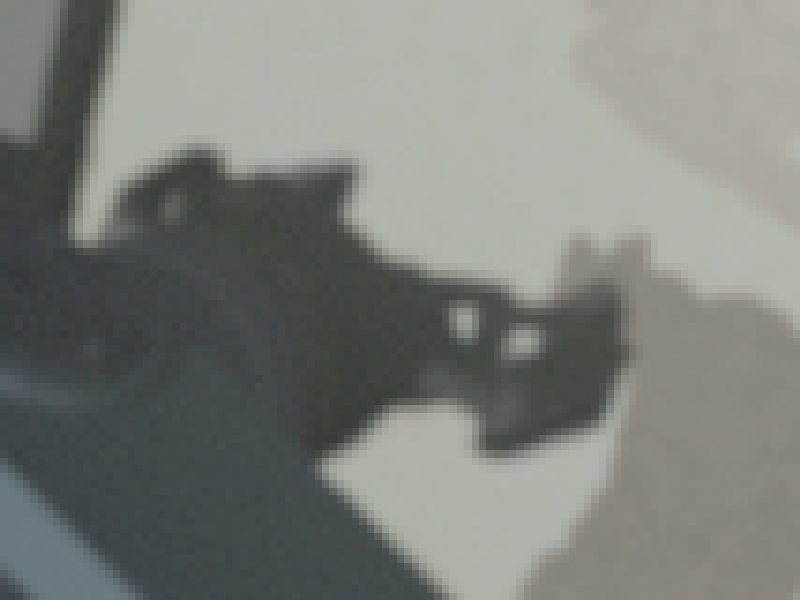

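The tool's lateral position agrees with the pictures: the knuckles are symmetric about the expected axis. The remaining uncertainty is along the tool axis. I'll continue down gently in short steps and watch the force.

>>> {"name": "move_arm", "arguments": {"plan": [0,0,-0.02,0,0,0,0,0,-0.04,0,0,0,0,0,-0.06,0,0,0,0,0,-0.08,0,0,0]}}

```text
time_s: 7.45
eef_pos: [0.4342, -0.178, 0.0452]
eef_rot: [0.15, 0.1, 0.983, -0.014]
wrist_force: [0.0, -0.1, 0.1]
opening: 0.001
grasp_force: 0.0
```

>>> {"name": "move_arm", "arguments": {"plan": [0,0,-0.02,0,0,0,0,0,-0.04,0,0,0,0,0,-0.06,0,0,0,0,0,-0.08,0,0,0]}}

```text
time_s: 7.95
eef_pos: [0.4344, -0.1782, 0.0417]
eef_rot: [0.15, 0.1, 0.983, -0.014]
wrist_force: [-3.3, 1.5, 7.0]
opening: -0.001
grasp_force: 3.2
```

Contact has started, with 7 N upward. I'll go slightly further and check numerically whether the lid moves.

>>> {"name": "move_arm", "arguments": {"plan": [0,0,-0.02,0,0,0,-0.01,0,-0.04,0,0,0,-0.01,0,-0.06,0,0,0]}}

```text
time_s: 8.32
eef_pos: [0.434, -0.1782, 0.0388]
eef_rot: [0.151, 0.1, 0.983, -0.014]
wrist_force: [-3.0, 1.7, 6.0]
opening: 0.001
grasp_force: 3.3
```

```bash
cat > lid.py <<'E'
from h import *
o=ctrl.get_obs(); print(o["time_s"],np.round(o["eef_pos"],4),np.round(o["wrist_force"],1),np.round(o["torque"],2))
for n,(x0,y0,x1,y1) in(("scene",(345,155,420,225)),("top",(360,190,445,280))):
    c=ctrl.camera(n)["pixels"][:,:,::-1]; d=cv2.absdiff(c,cv2.imread(f"pics/{n}0.png")).max(2)
    r=d[y0:y1,x0:x1]; print(n,"lid diff mean",r.mean().round(2),"n>25",int((r>25).sum()))
    cv2.imwrite(f"pics/{n}_now.png",c)
E
python3 lid.py
```

```text
8.325 [ 0.434  -0.1782  0.0388] [-3.   1.7  6. ] [0.24 0.35 0.07]
scene lid diff mean 15.0 n>25 358
top lid diff mean 7.55 n>25 29
```

```bash
python3 - <<'E'
import cv2,numpy as np
f=lambda n,x,y,w,h:cv2.resize(cv2.imread(f"pics/{n}.png")[y:y+h,x:x+w],(400,300),interpolation=cv2.INTER_CUBIC)
M=np.vstack([np.hstack([f("scene_now",330,150,140,105),f("top_now",350,185,140,105)]),np.hstack([f("scene_now",372,236,53,40),f("top_now",358,274,53,40)])])
cv2.imwrite("pics/v9.png",(255*(M/255.)**.6).astype(np.uint8))
E
```

```text
(no output)
```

View pics/v9.png

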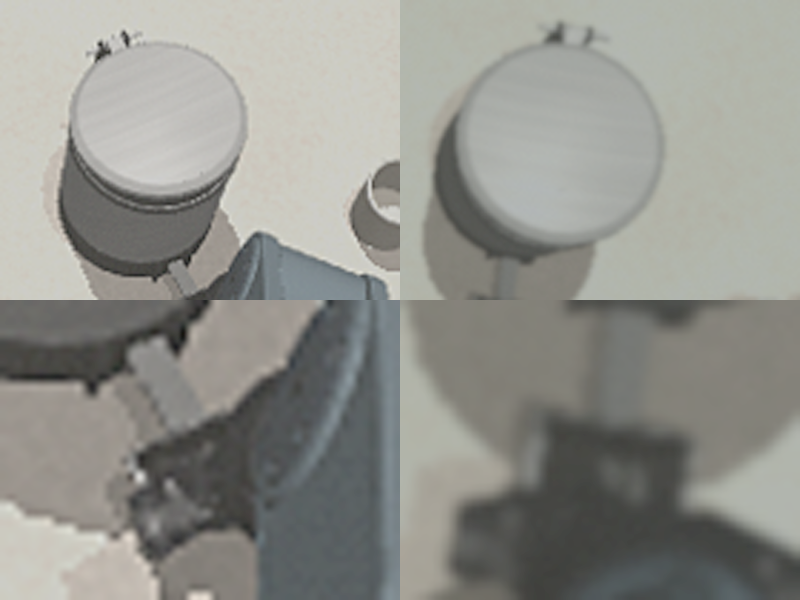

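The lid front is rising: in the upper-left view its rim is lifted off the body at about (150,195). Both bins and the mug are otherwise unchanged. So the pedal is being pressed, with first contact at z ≈ 0.043, and about 33 mm of travel remains. I'll keep going slowly.

>>> {"name": "move_arm", "arguments": {"plan": [0,0,-0.02,0,0,0,0,0,-0.04,0,0,0,-0.01,0,-0.06,0,0,0,-0.01,0,-0.08,0,0,0,-0.02,0,-0.1,0,0,0,-0.02,0,-0.12,0,0,0,-0.02,0,-0.14,0,0,0,-0.03,0,-0.16,0,0,0,-0.03,0.01,-0.18,0,0,0,-0.03,0.01,-0.2,0,0,0]}}

```text
time_s: 9.68
eef_pos: [0.4324, -0.1778, 0.0287]
eef_rot: [0.151, 0.1, 0.983, -0.014]
wrist_force: [-3.2, -0.9, 6.2]
opening: 0.002
grasp_force: 2.9
```

```bash
python3 lid.py
```

```text
9.675 [ 0.4324 -0.1778  0.0287] [-3.2 -0.9  6.2] [ 0.09  0.46 -0.04]
scene lid diff mean 27.19 n>25 1109
top lid diff mean 14.34 n>25 831
```

>>> {"name": "move_arm", "arguments": {"plan": [0,0,-0.02,0,0,0,0,0,-0.04,0,0,0,-0.01,0,-0.06,0,0,0,-0.01,0,-0.08,0,0,0,-0.02,0,-0.1,0,0,0,-0.02,0,-0.12,0,0,0,-0.02,0,-0.14,0,0,0,-0.03,0,-0.16,0,0,0,-0.03,0.01,-0.18,0,0,0,-0.03,0.01,-0.2,0,0,0]}}

```text
time_s: 11.02
eef_pos: [0.4311, -0.1775, 0.0186]
eef_rot: [0.151, 0.1, 0.983, -0.015]
wrist_force: [-0.2, 0.6, 4.3]
opening: 0.005
grasp_force: 2.1
```

```bash
python3 lid.py; python3 - <<'E'
from h import *
# lid angle: outermost lid edge along the bin's axis direction in the pictures (dark opening vs lid) - predicted points
b=np.array([.575,-.208,0]); ex=np.array([.98,-.2,0]); h=b+.097*ex+[0,0,.222]
for n in("scene","top"):
    c=ctrl.camera(n); g=cv2.cvtColor(c["pixels"],cv2.COLOR_RGB2GRAY)
    for th in np.arange(0,1.23,.2033):
        P=h+.185*(-np.cos(th)*ex+np.array([0,0,np.sin(th)])); print(n,round(th,2),proj(c,P)[0].round(1))
E
```

```text
11.025 [ 0.4311 -0.1775  0.0186] [-0.2  0.6  4.3] [-0.09 -0.06  0.04]
scene lid diff mean 48.3 n>25 2334
top lid diff mean 29.94 n>25 2238
scene 0.0 [398.7 221.2]
scene 0.2 [399.9 215.2]
scene 0.41 [399.8 206.7]
scene 0.61 [398.4 196. ]
scene 0.81 [395.6 183.7]
scene 1.02 [391.5 170.2]
scene 1.22 [386.4 156.3]
top 0.0 [399.1 272.2]
top 0.2 [401.9 269.8]
top 0.41 [405.3 264. ]
top 0.61 [409.2 254.7]
top 0.81 [413.4 242. ]
top 1.02 [417.7 226.6]
top 1.22 [421.7 209.2]
```

```bash
cat > ang.py <<'E'
from h import *
b=np.array([.575,-.208,0]); ex=np.array([.98,-.2,0]); h=b+.097*ex+[0,0,.222]
for n in("scene","top"):
    c=ctrl.camera(n); g=cv2.GaussianBlur(cv2.cvtColor(c["pixels"],cv2.COLOR_RGB2GRAY),(3,3),0)
    ths=np.arange(0,1.45,.05); P=np.array([h+.185*(-np.cos(t)*ex+np.array([0,0,np.sin(t)])) for t in ths])
    print(n,[(round(float(t),2),int(g[int(v+.5),int(u+.5)])) for t,(u,v) in zip(ths,proj(c,P))])
E
python3 ang.py
```

```text
scene [(0.0, 51), (0.05, 86), (0.1, 102), (0.15, 50), (0.2, 32), (0.25, 33), (0.3, 33), (0.35, 34), (0.4, 32), (0.45, 33), (0.5, 32), (0.55, 33), (0.6, 33), (0.65, 33), (0.7, 34), (0.75, 33), (0.8, 108), (0.85, 168), (0.9, 145), (0.95, 143), (1.0, 141), (1.05, 136), (1.1, 134), (1.15, 124), (1.2, 163), (1.25, 180), (1.3, 179), (1.35, 179), (1.4, 179)]
top [(0.0, 53), (0.05, 54), (0.1, 68), (0.15, 68), (0.2, 63), (0.25, 45), (0.3, 28), (0.35, 28), (0.4, 29), (0.45, 30), (0.5, 31), (0.55, 31), (0.6, 31), (0.65, 31), (0.7, 31), (0.75, 39), (0.8, 95), (0.85, 144), (0.9, 123), (0.95, 119), (1.0, 116), (1.05, 113), (1.1, 111), (1.15, 110), (1.2, 106), (1.25, 101), (1.3, 97), (1.35, 143), (1.4, 147)]
```

Both views give a lid angle of about 0.80 rad, which agrees with the travel. About 12.7 mm remains.

>>> {"name": "move_arm", "arguments": {"plan": [0,0,-0.02,0,0,0,0,0,-0.04,0,0,0,0,0,-0.06,0,0,0,0,0,-0.08,0,0,0,0,0,-0.1,0,0,0,-0.01,0,-0.12,0,0,0,-0.01,0,-0.14,0,0,0,-0.01,0,-0.16,0,0,0,-0.01,0,-0.18,0,0,0,-0.02,0,-0.2,0,0,0]}}

```text
time_s: 12.58
eef_pos: [0.4295, -0.1767, 0.0081]
eef_rot: [0.15, 0.1, 0.984, -0.014]
wrist_force: [0.8, -0.7, 1.9]
opening: -0.0
grasp_force: 1.1
```

```bash
python3 ang.py
```

```text
scene [(0.0, 52), (0.05, 87), (0.1, 103), (0.15, 51), (0.2, 31), (0.25, 33), (0.3, 33), (0.35, 32), (0.4, 33), (0.45, 32), (0.5, 30), (0.55, 31), (0.6, 32), (0.65, 32), (0.7, 33), (0.75, 33), (0.8, 34), (0.85, 34), (0.9, 35), (0.95, 35), (1.0, 56), (1.05, 118), (1.1, 170), (1.15, 165), (1.2, 134), (1.25, 113), (1.3, 183), (1.35, 180), (1.4, 182)]
top [(0.0, 53), (0.05, 54), (0.1, 68), (0.15, 68), (0.2, 64), (0.25, 45), (0.3, 27), (0.35, 27), (0.4, 28), (0.45, 29), (0.5, 29), (0.55, 29), (0.6, 29), (0.65, 29), (0.7, 29), (0.75, 30), (0.8, 30), (0.85, 30), (0.9, 30), (0.95, 31), (1.0, 29), (1.05, 29), (1.1, 63), (1.15, 133), (1.2, 114), (1.25, 97), (1.3, 91), (1.35, 88), (1.4, 149)]
```

The lid is at about 1.1 rad, so about 4 mm remains. I'll creep onto the stop.

>>> {"name": "move_arm", "arguments": {"plan": [0,0,-0.02,0,0,0,0,0,-0.04,0,0,0,0,0,-0.06,0,0,0,0,0,-0.08,0,0,0]}}

```text
time_s: 13.18
eef_pos: [0.4294, -0.1766, 0.0042]
eef_rot: [0.15, 0.1, 0.984, -0.014]
wrist_force: [-6.9, 2.9, 16.1]
opening: 0.003
grasp_force: 7.9
```

>>> {"name": "move_arm", "arguments": {"plan": [0,0,-0.02,0,0,0,0,0,-0.02,0,0,0]}}

```text
time_s: 13.42
eef_pos: [0.4295, -0.1766, 0.0039]
eef_rot: [0.15, 0.099, 0.984, -0.014]
wrist_force: [-12.5, 3.8, 24.7]
opening: -0.002
grasp_force: 12.0
```

```bash
python3 ang.py
```

```text
scene [(0.0, 53), (0.05, 87), (0.1, 104), (0.15, 51), (0.2, 32), (0.25, 33), (0.3, 33), (0.35, 33), (0.4, 33), (0.45, 32), (0.5, 31), (0.55, 32), (0.6, 32), (0.65, 32), (0.7, 32), (0.75, 33), (0.8, 34), (0.85, 33), (0.9, 35), (0.95, 35), (1.0, 55), (1.05, 119), (1.1, 184), (1.15, 185), (1.2, 84), (1.25, 164), (1.3, 120), (1.35, 181), (1.4, 183)]
top [(0.0, 53), (0.05, 55), (0.1, 68), (0.15, 68), (0.2, 64), (0.25, 46), (0.3, 29), (0.35, 28), (0.4, 29), (0.45, 29), (0.5, 29), (0.55, 29), (0.6, 29), (0.65, 29), (0.7, 29), (0.75, 29), (0.8, 29), (0.85, 30), (0.9, 30), (0.95, 30), (1.0, 29), (1.05, 29), (1.1, 29), (1.15, 30), (1.2, 74), (1.25, 134), (1.3, 103), (1.35, 87), (1.4, 115)]
```

The force rose sharply, from 2 N to 25 N within 1 mm, at the expected travel, and the top view gives about 1.2 rad. I'll take one last look.

```bash
python3 lid.py; python3 - <<'E'
import cv2,numpy as np
f=lambda n,x,y,w,h:cv2.resize(cv2.imread(f"pics/{n}.png")[y:y+h,x:x+w],(400,300),interpolation=cv2.INTER_CUBIC)
M=np.vstack([np.hstack([f("scene_now",200,130,300,225),f("top_now",190,150,300,225)]),np.hstack([f("scene_now",365,226,66,50),f("top_now",352,264,66,50)])])
cv2.imwrite("pics/v10.png",(255*(M/255.)**.6).astype(np.uint8))
E
```

```text
13.525 [ 0.4295 -0.1767  0.004 ] [-10.8   4.6  23.7] [0.63 1.11 0.02]
scene lid diff mean 66.2 n>25 3162
top lid diff mean 51.5 n>25 4156
```

View pics/v10.png

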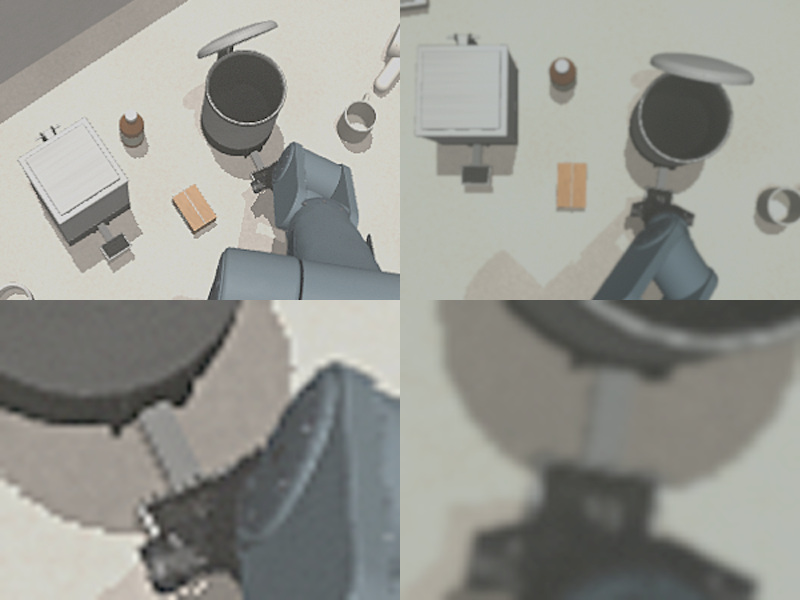

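In the last picture the lid stands wide open (top-view panel at about (700,68)). The square bin is shut, and the carton, bottle, and mug are undisturbed. Each finger pad reads 12 N, about half of the wrist force, so the fingers carry the load. I'll add a slight extra push, let it settle, and hand in.

>>> {"name": "move_arm", "arguments": {"plan": [0,0,-0.01,0,0,0,0,0,-0.01,0,0,0,0,0,-0.01,0,0,0,0,0,-0.01,0,0,0]}}

```text
time_s: 14.12
eef_pos: [0.4296, -0.1767, 0.0037]
eef_rot: [0.15, 0.099, 0.984, -0.014]
wrist_force: [-15.9, 7.4, 30.7]
opening: 0.001
grasp_force: 15.1
```

```bash
python3 ang.py | tail -1; python3 -c "
from bench import ctrl
o=ctrl.get_obs();print(o['time_s'],o['eef_pos'],o['wrist_force'])
print(ctrl.hand_in())"
```

```text
top [(0.0, 53), (0.05, 54), (0.1, 68), (0.15, 68), (0.2, 64), (0.25, 46), (0.3, 29), (0.35, 28), (0.4, 28), (0.45, 29), (0.5, 29), (0.55, 30), (0.6, 30), (0.65, 29), (0.7, 29), (0.75, 29), (0.8, 29), (0.85, 29), (0.9, 30), (0.95, 30), (1.0, 28), (1.05, 29), (1.1, 29), (1.15, 29), (1.2, 71), (1.25, 134), (1.3, 104), (1.35, 87), (1.4, 114)]
14.225 [ 0.4295956  -0.17671963  0.00377944] [-15.40749296   5.35915539  30.73589095]
the job is handed in; nothing more can be done
None
```

Handed in at 14.2 s: the fingers hold the round bin's pedal against its stop at about 31 N downward, the lid is open at about 1.2 rad (full is 1.22), and the square bin, bottle, carton and mug looked undisturbed in the last picture (tape roll not rechecked); contact came about 20 mm lower than the reported TCP implied, which I couldn't explain.

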